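Load a jar, index the scanner turntable, shift it into scan gear

ROBOT

A 6-joint arm with a two-finger parallel gripper is mounted at the origin on the work surface. World frame = base frame: x ahead of the robot, y to its left, z up, the work surface at z = 0. Lengths are in m, angles in rad, forces in N, time in s.
With the tool pointing down it reaches from about 0.375 to 0.975 m from the base axis. Payload 3.8 kg.
Tool frame: the origin (TCP) lies at the very end of the fingers, on their centre line; the grasp point (between the pads) lies 19 mm behind it (bot.pinch_z is the distance from the TCP to the grasp point, in m); x points along the fingers, y is the direction in which the jaws open and shut, and the axes are right-handed (so a half turn about x gives the same grasp; the last joint's range is limited). The gripper opens to 85 mm and grips with 20 to 120 N. Pads are 22 mm wide; open, the fingers measure 114 mm over their backs; the gripper's body (76 mm by 85 mm) begins 54 mm behind the grasp point. The pads swing forward as they close: fully open they stand 13 mm farther back than shut.
Start: joints at [-1.188, 0.264, 1.604, -0, 1.274, -0.037], TCP at [0.275, -0.616, 0.192] pointing down, gripper open.
Joint ranges: [-2.63, 2.63], [-0.94, 2.18], [0.31, 2.57], [-1.31, 4.45], [0, 2.66], [-2.55, 2.55]. Speed limits (rad/s): [2.57, 2.57, 3.14, 3.14, 3.14, 3.14].

INTERFACE

Orientations are given as a rotation vector (axis times angle).
In Python, from workcell import monitor, imaging, finish_job, bot gives the robot as it stands.
- The arm moves only by the tool jog_arm, never from a script. Its argument "rows" is a list of rows, each a list of 7 numbers: the shift along the tool's x, y, z in m, then the turn, a rotation vector about the tool's x, y, z in rad, then the opening in per cent of the stroke, from 0 (shut) to 100 (fully open). A call has 1 to 20 rows; each row is the pose to reach, as a shift and turn from the pose measured when the call began, along the tool's axes at that moment; what a row does not reach only later rows make up. A row lasts 1/10 s, in which the tool goes at most 50 mm and 8.59 degrees, less where a joint would pass 70% of its speed; a pose out of reach is approached as far as the arm can. A call with a gripper value outside its range is refused whole. The fingers move at their own pace and stop on an object; "force" is the grip in N (left out, the last holds). Time passes only in rows, so rows that repeat a pose let the fingers close. It gives the time, the measured TCP pose, the force and the opening at its end, in the units of the state.
- monitor.read_state(): the state, without advancing time (a new reading comes with each control period).
- imaging.read_camera(name): name is "scene" or "top" or "wrist"; returns the picture (420x560x3 uint8, blue, green, red); there is no depth.
- imaging.camera_params(name): a dict with "fx", "fy", "cx", "cy" (pixels), "T" (4x4, takes a point from camera to world coordinates); the wrist camera has in their place "T_tool_cam" (4x4, takes a point from camera to tool coordinates, whose origin is the TCP and whose axes are the tool frame's). Camera axes: x right, y down, z forward; pixel columns grow to the right and rows downward; lengths in m; the calibration is good to about 2 mm. The wrist camera is an equidistant fisheye: a pixel r from the principal point sees the ray r / f radians off the axis. A picture is of the moment at which its call begins: read the wrist's pose just before it. camera_params takes no time and is no camera call.
- finish_job(): hands the job in, once; it reports no verdict.
The state is a dict: "time": time; "q": joint angles; "joint_vel": joint speeds; "joint_torque": joint torques, N m; "tool_pos": TCP position; "tcp_rot": TCP orientation; "wrist_force": force on the tool from outside, world axes, zero at the start; "torque": the same for the moment, N m; "width": opening from 0.0 (shut) to 1.0 (fully open).
Only numpy, scipy, OpenCV 4.12 (cv2) and the standard library are available. Lean on these libraries where they do the work, as an engineer would, in place of code of your own. Each camera call takes 0.05 s, during which the arm holds its last target. There are 200 camera calls.

TASK

Set the amber jar with the green lid gently upright into the empty turntable pocket at the orange loading mark. Then turn the turntable exactly one click counter-clockwise (seen from above), so that this jar stands in front of the black reader. Last, put the drive in gear: take the black-balled lever out of its parked slot, across the neutral slot and fully forward (away from the robot) to the green dot, without entering either of the other two slots; keep the other jars standing where they are, those on the turntable in their pockets.

Things in the scene. Friction and masses are not known exactly. Their poses are not given: they have to be found in the camera images.
- jar_green: the jar to load: amber glass cylinder 50 mm in diameter, with a green lid 48 mm in diameter; 70 mm tall in all (the lid is the top 16 mm), about 0.18 kg, loose, upright on the table. Origin at the centre of its underside, z up. It may stand at the left or the right of the table.
- jar_white: same jar with a white lid, stands on the table; leave it alone
- jar_red: same jar with a red lid, stands on the table; leave it alone
- jar_a: same jar with a steel lid, already standing in a turntable pocket; it rides along and must stay in its pocket
- jar_b: same jar with a steel lid, already standing in the next turntable pocket; it rides along and must stay in its pocket
- scanner: jar scanner, fixed: white round housing 276 mm in diameter with the turntable, joined on its +y side to a grey shift console 200 (x) x 170 (y) x 70 mm high centred 215 mm to +y. Origin: turntable axis at table height; x forward (away from the robot), y left, z up. An orange tab on the housing's -x side is the loading mark.
- lamp (a point): centre of the white strip lamp over the console: 28 mm thick, 178 mm long, parallel to the scanner's y, 225 mm over the table, on posts at both ends up to 33 mm further forward. Its near edge is 12 mm forward of the ball's centre and 70 mm above it when the lever is forward, so there the hand must lean back 27 to 45 degrees, fingers pointing forward and down.
- reader (a point): centre of the underside of the black reader pod, 50 x 70 x 100 mm high, 175 mm from the turntable axis, 60 degrees counter-clockwise (from above) from the loading mark; fixed to the scanner
- carousel (a joint): turntable angle, rad, positive counter-clockwise from above. Disc 244 mm in diameter, top face 62 mm over the table, six pockets 60 degrees apart at radius 85 mm. Starts at 0; spring clicks at 0, 1.047 and 2.094, stops at -0.12 and 2.25. About 0.15 N m turns it; within 0.05 of a click it snaps in, elsewhere friction holds it.
- pocket (a point): centre of the floor of the empty pocket that stands at the orange loading mark at the start; it turns with the disc. The pocket is a grey collar 58 mm in inner diameter, 64 mm outer, 16 mm high above this point. The two neighbouring pockets are empty too.
- pocket_a (a point): centre of the floor of the pocket that holds jar_a; turns with the disc
- pocket_b (a point): centre of the floor of the pocket that holds jar_b; turns with the disc
- bar_knob (a point): centre of the blue bar knob on the turntable axis, 154 mm over the table: 60 mm long, 16 mm wide, 32 mm high, fixed to the disc on a 20 mm post; pinch it across its 16 mm. Axes are the disc's, equal to the scanner's at carousel = 0; the bar's length lies 30 degrees clockwise (from above) of the x axis.
- lever_ball (a point): centre of the lever's black ball, 36 mm in diameter, on a 10 mm steel stem; 130 mm from the lever's pivot. Its axes tilt with the lever.
- lever_pivot (a point): the point about which the lever tilts, 20 mm over the table, inside the console; axes as the scanner's
- shift_fore (a joint): lever tilt forward (+, scanner's +x) or back (-), rad; stops +-0.285, sprung against them when in gear, and a detent at 0 (neutral); 3 to 5 N at the ball moves it. Starts back (parked, red dot). In the scanner's axes the ball lies from the pivot at 130 mm x (sin f cos s, sin s, cos f cos s), f this joint, s shift_side.
- shift_side (a joint): lever tilt left (+, scanner's +y) or right (-), rad; stops +-0.285, stays where left. Starts left, about +0.26. The H gate (plate top 78 mm over the table) lets it change sides only in neutral (shift_fore within +-0.05), and go forward or back only within 0.05 of its left or right stop. Scan gear (green dot): fore +0.28, side about -0.26.
There are look-alikes about, which are no part of the job. Leave any purple look-alike of the jar_b alone. Leave any purple look-alike of the jar_green alone.

How it is judged:
On the way, in this order (a step that is already met when the one before it is completed fails the run):
1. the green-lidded jar stands in the pocket at the loading mark, let go, before the turntable is turned (horizontal distance between jar_green and pocket below 0.008 m and z of jar_green in the frame of pocket between -0.004 and 0.005 m and angle between jar_green's own z axis and vertical below 0.1 rad and contact force between the fingers and jar_green below 0.1 N and value of joint carousel between -0.12 and 0.15 rad), for 0.2 s.
2. the turntable is turned one click with the jar in its pocket, the lever still parked (value of joint carousel between 0.95 and 1.15 rad and horizontal distance between jar_green and pocket below 0.008 m and z of jar_green in the frame of pocket between -0.004 and 0.005 m and angle between jar_green's own z axis and vertical below 0.1 rad and value of joint shift_fore below -0.15 rad), for 0.2 s.
3. the lever is in the neutral slot, at the right-hand side (value of joint shift_fore between -0.09 and 0.09 rad and value of joint shift_side below -0.18 rad).
4. the lever is fully forward in the right-hand slot (value of joint shift_fore above 0.2 rad and value of joint shift_side below -0.18 rad), for 0.2 s.
At the end, for the whole second after the job is handed in: turntable one click on (0.95 to 1.15 rad); green- and steel-lidded jars upright in their own pockets (within 8 mm, 0.1 rad); lever at rest forward and right (shift_fore > 0.20, shift_side < -0.18); white- and red-lidded jars upright, moved under 20 mm; all let go and still (all of step 4 and value of joint carousel between 0.95 and 1.15 rad and velocity of joint carousel between -0.1 and 0.1 rad/s and velocity of joint shift_fore between -0.1 and 0.1 rad/s and velocity of joint shift_side between -0.1 and 0.1 rad/s and horizontal distance between jar_green and pocket below 0.008 m and z of jar_green in the frame of pocket between -0.004 and 0.005 m and angle between each of jar_green, jar_a, jar_b, jar_white, jar_red's own z axis and vertical below 0.1 rad and contact force between the fingers and jar_green below 0.1 N and horizontal distance between jar_a and pocket_a below 0.008 m and z of jar_a in the frame of pocket_a between -0.004 and 0.005 m and horizontal distance between jar_b and pocket_b below 0.008 m and z of jar_b in the frame of pocket_b between -0.004 and 0.005 m); the robot touches nothing.
It fails at once if the turntable is turned beyond one click (more than 1.45 rad) (value of joint carousel above 1.45 rad).
It fails at once if the lever enters the forward left or the back right slot ((value of joint shift_fore above 0.14 rad and value of joint shift_side above 0.1 rad) or (value of joint shift_fore below -0.14 rad and value of joint shift_side below -0.1 rad)).
It fails at once if the green-lidded jar is dropped (moves faster than 0.5 m/s while not held) or pressed onto the scanner with over 60 N (contact force between jar_green and scanner above 60 N or (contact force between the fingers and jar_green below 0.1 N and linear speed of jar_green above 0.5 m/s)).
It fails at once if the white- or red-lidded jar is moved by more than 20 mm or tipped (distance of any of jar_white, jar_red from where it was at the start of the episode above 0.02 m or angle between any of jar_white, jar_red's own z axis and vertical above 0.3 rad).
It fails at once if a jar on the turntable is tipped (angle between any of jar_a, jar_b's own z axis and vertical above 0.3 rad).
It also fails if it takes over 66 s, if anything falls off the work surface, if the arm or the gripper's body presses on something with over 40 N, if the wrist force passes 120 N, or if a joint passes its speed limit or range.

## Working session

There is one attempt and no reset: what is moved stays moved. The work goes in short steps, Python scripts to look and compute and a tool call to move; the robot and the scene stay as the last step left them, time stands still between calls to the robot, and variables do not carry over. Pictures are saved under pics/ and viewed, about 8 in all and at most 12, crops included, and the job is handed in when it is done.

Besides the shell and the picture viewer there is one more tool, called after "Request:" as a command line: name --pt "numbers of a row" for each row, then --argument value for the rest. jog_arm: Moves the arm, as the interface text tells. Its arguments: {"type":"object","properties":{"rows":{"type":"array","items":{"type":"array","items":{"type":"number"}}},"force":{"type":"number"}},"required":["rows"]}

```bash
ls; mkdir -p pics; python3 - <<'E'
from workcell import monitor, imaging, bot
import cv2,numpy as np
np.set_printoptions(precision=4,suppress=True)
for k,v in monitor.read_state().items(): print(k,v)
for n in("scene","top","wrist"): print(n,imaging.camera_params(n))
a=imaging.read_camera("scene");b=imaging.read_camera("top")
cv2.imwrite("pics/scene0.png",a);cv2.imwrite("pics/top0.png",b)
print(bot.pinch_z, dir(bot))
E
```

```text
pics
time 0.0
q [-1.1879  0.2647  1.6054  0.      1.2737 -0.0369]
joint_vel [-0.0008  0.0008 -0.0033 -0.0009  0.0002 -0.0002]
joint_torque [ -0.0017 -51.5122 -36.7311   0.       0.013    0.    ]
tool_pos [ 0.2748 -0.6156  0.1903]
tcp_rot [ 1.9904  0.4263 -1.9911]
wrist_force [-0.2604 -0.7619  0.1875]
torque [-0.0098  0.0414  0.0088]
width 1.002967714803366
scene {'fx': 386.29853974124944, 'fy': 386.29853974124944, 'cx': 273.87423441727805, 'cy': 208.01886136717337, 'T': array([[-0.2505,  0.7555, -0.6053,  1.2479],
       [ 0.9681,  0.1982, -0.1532,  0.1146],
       [ 0.0043, -0.6244, -0.7811,  0.9733],
       [ 0.    ,  0.    ,  0.    ,  1.    ]])}
top {'fx': 514.335737706588, 'fy': 514.335737706588, 'cx': 277.76554255690115, 'cy': 212.75986064908, 'T': array([[-0.0115, -0.9986,  0.0518,  0.5062],
       [-0.9999,  0.0116,  0.0029, -0.0576],
       [-0.0035, -0.0517, -0.9987,  1.739 ],
       [ 0.    ,  0.    ,  0.    ,  1.    ]])}
wrist {'fx': 325.19226210127806, 'fy': 325.19226210127806, 'cx': 276.84405773324954, 'cy': 212.52017821573943, 'T_tool_cam': array([[ 0.0007, -0.2941,  0.9558, -0.1818],
       [ 1.    ,  0.0008, -0.0004, -0.0006],
       [-0.0007,  0.9558,  0.2941, -0.0763],
       [ 0.    ,  0.    ,  0.    ,  1.    ]])}
0.0187 ['MotionError', '__class__', '__delattr__', '__dict__', '__dir__', '__doc__', '__eq__', '__format__', '__ge__', '__getattribute__', '__getstate__', '__gt__', '__hash__', '__init__', '__init_subclass__', '__le__', '__lt__', '__module__', '__ne__', '__new__', '__reduce__', '__reduce_ex__', '__repr__', '__setattr__', '__sizeof__', '__str__', '__subclasshook__', '__weakref__', 'pinch_z']
```

View pics/scene0.png

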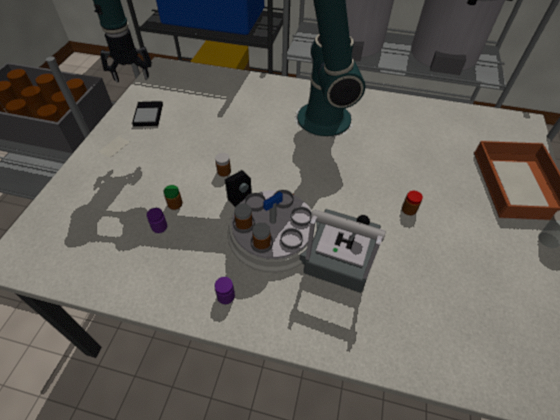

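View pics/top0.png

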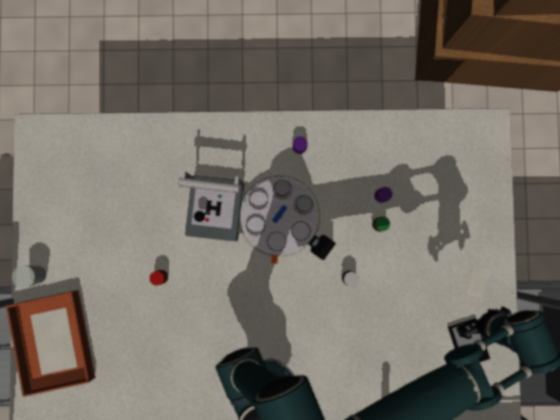

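Both views show the green jar at the robot's right (top 382,224), with a purple one just behind it (383,194) and white at (350,279). The knob is at (280,213), the tab at (275,258), the reader at (321,246) and the lever ball at (199,216). Next I measure them.

```bash
cat > h.py <<'E'
from workcell import monitor, imaging, finish_job
import cv2,numpy as np
from scipy.spatial.transform import Rotation as R
np.set_printoptions(precision=4,suppress=True)
def ray(n,px,st=None):
    p=imaging.camera_params(n); u=np.array([(px[0]-p['cx'])/p['fx'],(px[1]-p['cy'])/p['fy']])
    if n=='wrist':
        r=np.hypot(*u); d=np.array([*(u/r*np.sin(r)),np.cos(r)])
        T=np.eye(4);T[:3,:3]=R.from_rotvec(st['tcp_rot']).as_matrix();T[:3,3]=st['tool_pos'];T=T@p['T_tool_cam']
    else: d=np.array([*u,1.]);T=p['T']
    return T[:3,3],T[:3,:3]@(d/np.linalg.norm(d))
def onz(n,px,z,st=None):
    o,d=ray(n,px,st); return o+d*(z-o[2])/d[2]
def tri(o1,d1,o2,d2):
    A=np.c_[d1,-d2]; t=np.linalg.lstsq(A,o2-o1,rcond=None)[0]
    a,b=o1+t[0]*d1,o2+t[1]*d2; return (a+b)/2,np.linalg.norm(a-b)
def blobs(im,lo,hi,amin=15):
    m=cv2.inRange(cv2.cvtColor(im,cv2.COLOR_BGR2HSV),lo,hi)
    n,l,s,c=cv2.connectedComponentsWithStats(m)
    return [(c[i].round(1),s[i].tolist()) for i in range(1,n) if s[i,4]>=amin]
def rot(xdir,ydir):   # tool orientation: fingers along xdir, jaws along ydir
    x=np.array(xdir,float);x/=np.linalg.norm(x);y=np.array(ydir,float);y-=x*(x@y);y/=np.linalg.norm(y)
    return R.from_matrix(np.c_[x,y,np.cross(x,y)])
def rel(pos,Rt,st=None):   # shift and turn in the tool's axes from the present pose
    st=st or monitor.read_state(); R0=R.from_rotvec(st['tcp_rot'])
    return np.r_[R0.inv().apply(np.array(pos)-st['tool_pos']),(R0.inv()*Rt).as_rotvec()]
E
python3 - <<'E'
from h import *
S={n:cv2.imread(f"pics/{n}0.png") for n in("scene","top")}
cols=dict(green=((45,80,30),(85,255,255)),red=((0,150,60),(6,255,255)),orange=((7,150,60),(16,255,255)),blue=((105,120,50),(125,255,255)),purple=((126,80,40),(150,255,255)))
for k,(lo,hi) in cols.items():
    for n in S:
        for c,s in blobs(S[n],lo,hi):
            if s[4]<700: print(k,n,c,s, onz(n,c,{'green':.07,'red':.07,'blue':.17,'orange':.03}.get(k,.06)))
st=monitor.read_state();print(R.from_rotvec(st['tcp_rot']).as_matrix())
c=cv2.resize(S['top'][160:300,160:360],None,fx=4,fy=4,interpolation=cv2.INTER_CUBIC);cv2.imwrite("pics/c1.png",c)
E
```

```text
green scene [170.9 191.3] [164, 185, 15, 13, 155] [ 0.5646 -0.3876  0.07  ]
green top [381.8 223.4] [376, 217, 13, 14, 146] [ 0.5542 -0.3898  0.07  ]
red scene [414.3 196.9] [407, 191, 15, 13, 154] [0.3961 0.3435 0.07  ]
red top [156.8 277.6] [150, 271, 14, 14, 156] [0.3875 0.3404 0.07  ]
orange scene [15.5 73.3] [7, 69, 18, 10, 126] [ 0.0795 -1.3347  0.03  ]
orange scene [44.3 78.1] [36, 74, 18, 10, 131] [ 0.0794 -1.1931  0.03  ]
orange scene [74.2 82.9] [67, 79, 16, 10, 122] [ 0.0781 -1.0507  0.03  ]
orange scene [ 4.1 84.8] [0, 81, 11, 10, 83] [ 0.1651 -1.3248  0.03  ]
orange scene [30.2 90.6] [21, 86, 19, 10, 141] [ 0.1728 -1.1942  0.03  ]
orange scene [57.8 96.8] [52, 91, 13, 11, 100] [ 0.1811 -1.0601  0.03  ]
orange scene [ 15.2 104.2] [6, 99, 20, 11, 156] [ 0.2671 -1.194   0.03  ]
orange scene [ 46.5 109.8] [37, 104, 20, 12, 173] [ 0.2666 -1.053   0.03  ]
orange scene [412.8 203.5] [406, 200, 14, 6, 22] [0.3877 0.3499 0.03  ]
orange top [532.5   6.5] [528, 3, 11, 10, 39] [ 1.2852 -0.9246  0.03  ]
orange top [548.9   9.3] [545, 8, 8, 5, 15] [ 1.2748 -0.9798  0.03  ]
orange top [522.5  25.2] [517, 21, 11, 9, 28] [ 1.2209 -0.8884  0.03  ]
orange top [504.7  41.8] [501, 39, 9, 6, 19] [ 1.1645 -0.8263  0.03  ]
orange top [496.1  49.8] [494, 47, 5, 7, 16] [ 1.1373 -0.7964  0.03  ]
orange top [274.  258.8] [272, 255, 5, 8, 37] [ 0.4423 -0.0384  0.03  ]
blue scene [272.6 200.5] [263, 192, 20, 18, 184] [ 0.601  -0.0528  0.17  ]
blue top [279.1 213.6] [273, 206, 13, 16, 75] [ 0.5849 -0.0571  0.17  ]
purple scene [156.4 220. ] [147, 208, 20, 25, 361] [ 0.6718 -0.3883  0.06  ]
purple scene [224.3 289.9] [215, 277, 20, 27, 422] [ 0.8352 -0.1207  0.06  ]
purple top [299.4 144.4] [293, 136, 14, 18, 190] [ 0.8177 -0.1265  0.06  ]
purple top [383.6 194.3] [375, 187, 17, 15, 177] [ 0.6497 -0.3997  0.06  ]
[[-0.0008  0.4076 -0.9132]
 [ 0.0019 -0.9132 -0.4076]
 [-1.     -0.002  -0.0001]]
```

View pics/c1.png

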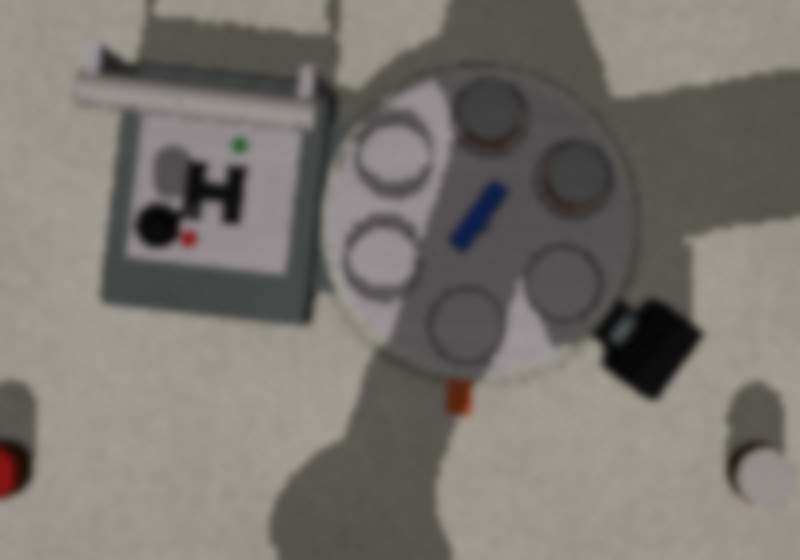

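```bash
python3 - <<'E'
from h import *
f=lambda x,y,z: onz('top',((x+.5)/4-.5+160,(y+.5)/4-.5+160),z)
P=dict(load=f(466,325,.078),pr=f(563,283,.078),l2=f(382,257,.078),l3=f(393,155,.078),a=f(490,107,.132),b=f(577,173,.132))
for k,v in P.items(): print(k,v)
# known directions in scanner frame, fit 2D similarity
ang=dict(load=180,pr=240,l2=120,l3=60,a=0,b=300)
src=np.array([[.085*np.cos(np.radians(ang[k])),.085*np.sin(np.radians(ang[k]))] for k in P],np.float32)
dst=np.array([P[k][:2] for k in P],np.float32)
M,_=cv2.estimateAffinePartial2D(src,dst);print(M,"yaw",np.degrees(np.arctan2(M[1,0],M[0,0])),"s",np.hypot(*M[:,0]));print((src@M[:,:2].T+M[:,2]-dst))
print("knob",f(479,216,.17), "bar dir",np.degrees(np.arctan2(*(f(459,243,.17)-f(498,189,.17))[[1,0]])))
print("tab",f(459,396,.03),"ball top",f(158,226,.145))
b=imaging.camera_params
sc=cv2.imread("pics/scene0.png");print(blobs(sc[205:235,350:380],(0,0,0),(180,255,45),10))
# console corners z=.07
c=[f(130,75,.07),f(328,95,.07),f(308,322,.07),f(103,300,.07)];print(np.array(c),np.mean(c,0))
E
```

```text
load [ 0.5016 -0.0464  0.078 ]
pr [ 0.5345 -0.1251  0.078 ]
l2 [0.5572 0.0208 0.078 ]
l3 [0.6397 0.0111 0.078 ]
a [ 0.6722 -0.0676  0.132 ]
b [ 0.6195 -0.135   0.132 ]
[[ 0.9946  0.1334  0.5875]
 [-0.1334  0.9946 -0.057 ]] yaw -7.636569759848856 s 1.0035451392910317
[[ 0.0013  0.0007]
 [ 0.0008  0.0005]
 [-0.0022  0.0011]
 [-0.0002 -0.0006]
 [-0.0002 -0.0008]
 [ 0.0004 -0.0009]]
knob [ 0.5848 -0.0579  0.17  ] bar dir 143.5303557576571
tab [ 0.4428 -0.0397  0.03  ] ball top [0.5812 0.1912 0.145 ]
[(array([13.2, 14.4]), [7, 10, 13, 10, 85])]
[[0.7083 0.2253 0.07  ]
 [0.69   0.0639 0.07  ]
 [0.5055 0.0816 0.07  ]
 [0.5252 0.2478 0.07  ]] [0.6072 0.1547 0.07  ]
```

```bash
cat >> h.py <<'E'
def yd(deg): return [np.cos(np.radians(deg)),np.sin(np.radians(deg)),0]
C=np.array([.5868,-.0572]); YAW=-7.6
def sc(x,y): a=np.radians(YAW); return C+np.array([np.cos(a)*x-np.sin(a)*y,np.sin(a)*x+np.cos(a)*y])
E
python3 - <<'E'
from h import *
print(rel([.556,-.39,.17],rot([0,0,-1],yd(60))))
f=lambda x,y,z: onz('top',((x+.5)/4-.5+160,(y+.5)/4-.5+160),z)
print("Hc",f(215,193,.078),"console",sc(0,.215),"white",onz('top',(349,277),.07))
top=cv2.imread("pics/top0.png")[130:240,160:260]
for c,s in blobs(top,(0,0,0),(180,255,40),20): print(c+[160,130],s)
o1,d1=ray('scene',(363.2,219.4))
for z in(.13,.14,.15): print(onz('scene',(363.2,219.4),z),onz('top',(199,216),z))
E
```

```text
[ 0.0206 -0.0915 -0.3488 -2.1982 -0.0023  0.0011]
Hc [0.6106 0.1554 0.078 ] console [0.6152 0.1559] white [ 0.3825 -0.2802  0.07  ]
[212.8 207.4] [47, 71, 13, 14, 84]
[199.2 215.8] [35, 82, 10, 9, 68]
[0.5709 0.1954 0.13  ] [0.5823 0.194  0.13  ]
[0.579  0.1944 0.14  ] [0.5818 0.1924 0.14  ]
[0.587  0.1934 0.15  ] [0.5814 0.1908 0.15  ]
```

Request:
jog_arm --pt "0.01 -0.09 -0.35 -2.2 0 0 100" --pt "0.01 -0.09 -0.35 -2.2 0 0 100" --pt "0.01 -0.09 -0.35 -2.2 0 0 100" --pt "0.01 -0.09 -0.35 -2.2 0 0 100" --pt "0.01 -0.09 -0.35 -2.2 0 0 100" --pt "0.01 -0.09 -0.35 -2.2 0 0 100" --pt "0.01 -0.09 -0.35 -2.2 0 0 100" --pt "0.01 -0.09 -0.35 -2.2 0 0 100" --pt "0.01 -0.09 -0.35 -2.2 0 0 100" --pt "0.01 -0.09 -0.35 -2.2 0 0 100" --pt "0.01 -0.09 -0.35 -2.2 0 0 100" --pt "0.01 -0.09 -0.35 -2.2 0 0 100" --pt "0.01 -0.09 -0.35 -2.2 0 0 100" --pt "0.01 -0.09 -0.35 -2.2 0 0 100" --pt "0.01 -0.09 -0.35 -2.2 0 0 100" --pt "0.01 -0.09 -0.35 -2.2 0 0 100" --pt "0.01 -0.09 -0.35 -2.2 0 0 100" --pt "0.01 -0.09 -0.35 -2.2 0 0 100"

```text
time: 1.9
tool_pos: [0.5576, -0.3907, 0.1803]
tcp_rot: [0.412, 1.533, -0.409]
wrist_force: [-0.5, 0.1, -0.1]
width: 1.005
```

```bash
python3 - <<'E'
from h import *
st=monitor.read_state();im=imaging.read_camera("wrist");cv2.imwrite("pics/w1.png",im)
print(st['time'],st['q'],st['tool_pos'])
for c,s in blobs(im,(45,80,30),(85,255,255)): print(c,s,onz('wrist',c,.07,st))
E
```

```text
1.9 [-0.6484  0.2832  1.6008  0.0011  1.26   -1.696 ] [ 0.5576 -0.3907  0.1803]
[275.  195.9] [251, 171, 50, 51, 1982] [ 0.5565 -0.39    0.07  ]
```

View pics/w1.png

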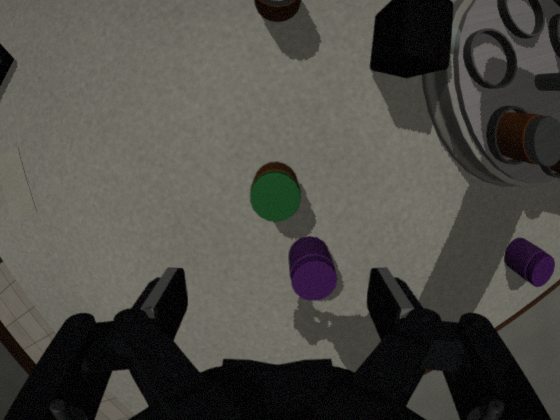

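Wrist view: the green lid is at (275,196), so the jar is at (0.5565, -0.390), which agrees with the top camera. The purple one is clear of the fingers. Next I descend and grip.

Request:
jog_arm --pt "0.05 0 -0.001 0 0 0 100" --pt "0.09 0 -0.001 0 0 0 100" --pt "0.12 0 -0.001 0 0 0 100" --pt "0.14 0 -0.001 0 0 0 100" --pt "0.155 0 -0.001 0 0 0 100" --pt "0.155 0 -0.001 0 0 0 100" --pt "0.155 0 -0.001 0 0 0 40" --pt "0.155 0 -0.001 0 0 0 40" --pt "0.155 0 -0.001 0 0 0 40" --pt "0.155 0 -0.001 0 0 0 40" --pt "0.155 0 -0.001 0 0 0 40" --pt "0.155 0 -0.001 0 0 0 40" --pt "0.155 0 -0.001 0 0 0 40" --pt "0.155 0 -0.001 0 0 0 40" --force 40

```text
time: 3.35
tool_pos: [0.5583, -0.3951, 0.0313]
tcp_rot: [0.405, 1.526, -0.414]
wrist_force: [-6.5, -5.0, 12.6]
width: 0.402
```

```bash
python3 - <<'E'
from h import *
st=monitor.read_state();print(st['tool_pos'],st['width'],st['q'],st['wrist_force'])
p=sc(-.085,0);print(p)
print("lift/hover",rel([p[0],p[1],.19],rot([0,0,-1],yd(82.4))))
E
```

```text
[ 0.5583 -0.3951  0.0313] 0.402069004750512 [-0.6505  0.4071  1.7266 -0.0038  1.0008 -1.6965] [-6.5099 -5.01   12.602 ]
[ 0.5025 -0.046 ]
lift/hover [-0.1613  0.274  -0.2216 -0.3901  0.0058  0.0053]
```

The width of 0.40 is about 34 mm, not 50 mm, and the force is odd. I look before going on.

```bash
python3 - <<'E'
from h import *
a=imaging.read_camera("wrist");b=imaging.read_camera("scene")
cv2.imwrite("pics/w2.png",np.hstack([cv2.resize(a,None,fx=.75,fy=.75),cv2.resize(b[130:270,100:240],(315,315))]))
print(monitor.read_state()['width'],monitor.read_state()['wrist_force'],monitor.read_state()['tool_pos'])
E
```

```text
0.3980878299829991 [-6.1078 -5.883  12.4169] [ 0.5584 -0.3951  0.0313]
```

View pics/w2.png

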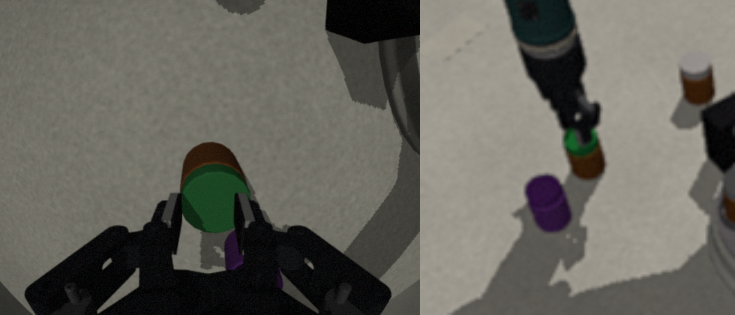

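```bash
python3 - <<'E'
from h import *
st=monitor.read_state();im=cv2.imread("pics/w2.png");im=imaging.read_camera("wrist")
for c,s in blobs(im,(45,80,30),(85,255,255)): print(c,s,onz('wrist',c,.07,st))
im=imaging.read_camera("scene")
for c,s in blobs(im,(45,80,30),(85,255,255)): print(c,s,onz('scene',c,.07))
p=imaging.camera_params('wrist')
Ti=np.linalg.inv(p['T_tool_cam'])
for v in ([0,.0215,0],[0,-.0215,0],[-.019,0,0],[-.01,.0425,0]):
    q=(Ti@np.r_[v,1])[:3];r=np.arctan2(np.hypot(*q[:2]),q[2]);print(v,q[:2]/np.hypot(*q[:2])*r*p['fx']+[p['cx'],p['cy']])
w=imaging.read_camera("wrist")[180:400,160:420];cv2.imwrite("pics/w3.png",cv2.resize(cv2.convertScaleAbs(w,alpha=2,beta=20),None,fx=2.6,fy=2.6))
E
```

```text
[282.3 263.1] [241, 218, 93, 93, 6012] [ 0.5557 -0.3887  0.07  ]
[170.4 193.2] [164, 187, 15, 12, 109] [ 0.5722 -0.3859  0.07  ]
[0, 0.0215, 0] [309.9031 242.5767]
[0, -0.0215, 0] [239.0263 242.5395]
[-0.019, 0, 0] [274.2542 255.8617]
[-0.01, 0.0425, 0] [347.0485 248.7432]
```

View pics/w3.png

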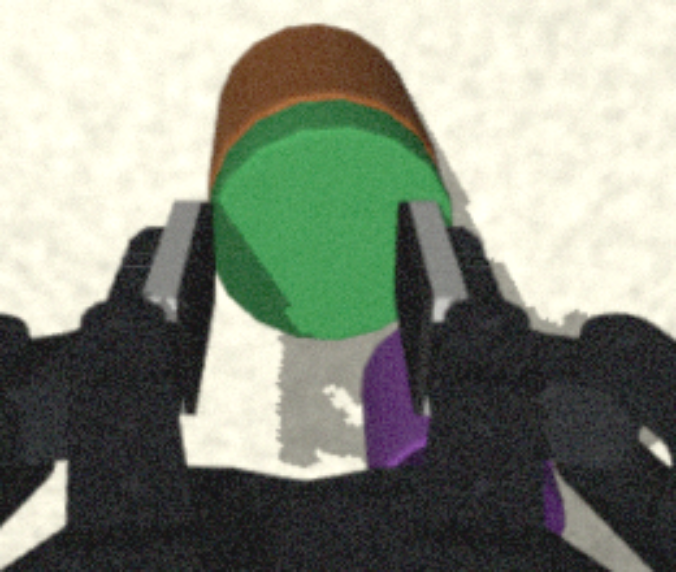

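The view explains it. The fingertips rest on the lid's rim with 12 N upward force, at a stated TCP z of 0.031. So the real fingertips end about 40 mm short of the stated TCP. Both finger gap readings (71 px at 34 mm, 185 px at 85 mm) also give a depth about 40 mm nearer. I lift off, open, and re-centre.

Request:
jog_arm --pt "-0.03 0 0 0 0 0 40" --pt "-0.06 0.004 -0.005 0 0 0 100" --pt "-0.06 0.004 -0.005 0 0 0 100" --pt "-0.06 0.004 -0.005 0 0 0 100" --pt "-0.06 0.004 -0.005 0 0 0 100" --pt "-0.06 0.004 -0.005 0 0 0 100" --pt "-0.06 0.004 -0.005 0 0 0 100"

```text
time: 4.3
tool_pos: [0.555, -0.3881, 0.0896]
tcp_rot: [0.406, 1.529, -0.413]
wrist_force: [-0.3, -0.3, -0.4]
width: 1.001
```

```bash
python3 - <<'E'
from h import *
st=monitor.read_state();im=imaging.read_camera("wrist");cv2.imwrite("pics/w4.png",im)
print(st)
Rt=rot([0,0,-1],yd(60))
for c,s in blobs(im,(45,80,30),(85,255,255)):
    p=onz('wrist',c,.07,st);print(c,s,p,rel([p[0],p[1],-.015],Rt,st))
for n in("top","scene"):
  for c,s in blobs(imaging.read_camera(n),(45,80,30),(85,255,255)): print(n,c,s,onz(n,c,.07))
E
```

```text
{'time': 4.3, 'q': array([-0.6452,  0.3401,  1.7003, -0.0036,  1.0966, -1.6917]), 'joint_vel': array([-0.0004, -0.0003, -0.0052, -0.0006,  0.0014,  0.0001]), 'joint_torque': array([  0.0084, -53.4579, -34.4468,  -0.0154,  -0.0274,  -0.    ]), 'tool_pos': array([ 0.555 , -0.3881,  0.0896]), 'tcp_rot': array([ 0.4058,  1.5287, -0.4132]), 'wrist_force': array([-0.3248, -0.3462, -0.3881]), 'torque': array([0.0364, 0.0554, 0.0015]), 'width': 1.0008327699350146}
[273.1 232.5] [239, 198, 70, 70, 3798] [ 0.5552 -0.3895  0.07  ] [ 0.1046 -0.0007  0.0005  0.0009  0.0041  0.0038]
top [378.7 225.4] [375, 221, 9, 10, 58] [ 0.5479 -0.3796  0.07  ]
scene [170.9 191.2] [164, 185, 15, 13, 156] [ 0.5642 -0.3878  0.07  ]
```

Request:
jog_arm --pt "0.03 -0.001 0 0 0 0 100" --pt "0.06 -0.001 0 0 0 0 100" --pt "0.075 -0.001 0 0 0 0 100" --pt "0.085 -0.001 0 0 0 0 100" --pt "0.085 -0.001 0 0 0 0 100"

```text
time: 4.95
tool_pos: [0.5542, -0.3892, 0.0036]
tcp_rot: [0.406, 1.53, -0.413]
wrist_force: [0.0, 0.2, -1.1]
width: 1.0
```

```bash
python3 - <<'E'
from h import *
st=monitor.read_state();im=imaging.read_camera("wrist")
print(st['tool_pos'],st['wrist_force'])
for c,s in blobs(im,(45,80,30),(85,255,255)): print(c,s,onz('wrist',c,.07,st))
b=imaging.read_camera("scene")
cv2.imwrite("pics/w5.png",np.hstack([cv2.convertScaleAbs(cv2.resize(im,None,fx=.75,fy=.75),alpha=1.6),cv2.resize(b[130:270,100:240],(315,315))]))
E
```

```text
[ 0.5542 -0.3892  0.0036] [ 0.0145  0.2167 -1.0909]
[272.8 299.6] [219, 248, 109, 103, 8689] [ 0.5526 -0.3883  0.07  ]
```

View pics/w5.png

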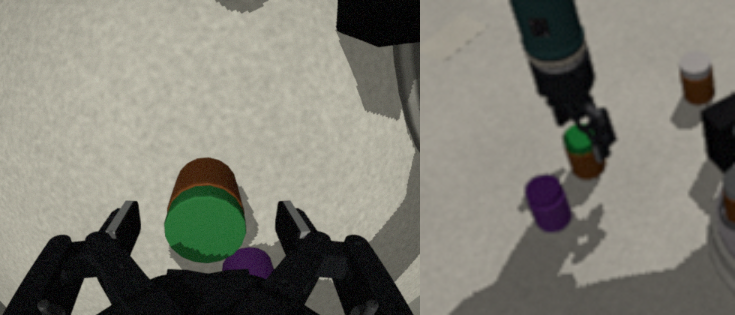

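The tips straddle the lid and nothing touches. I descend 21 mm more and close.

Request:
jog_arm --pt "0.01 0 0 0 0 0 100" --pt "0.021 0 0 0 0 0 100" --pt "0.021 0 0 0 0 0 100" --pt "0.021 0 0 0 0 0 30" --pt "0.021 0 0 0 0 0 30" --pt "0.021 0 0 0 0 0 30" --pt "0.021 0 0 0 0 0 30" --pt "0.021 0 0 0 0 0 30" --pt "0.021 0 0 0 0 0 30" --pt "0.021 0 0 0 0 0 30" --force 40

```text
time: 6.05
tool_pos: [0.5565, -0.391, -0.0141]
tcp_rot: [0.404, 1.525, -0.414]
wrist_force: [0.1, -0.6, 3.4]
width: 0.573
```

```bash
python3 - <<'E'
from h import *
st=monitor.read_state();print(st['tool_pos'],st['width'],st['wrist_force'])
p=sc(-.085,0);print(p)
print(rel([p[0],p[1],.10],rot([0,0,-1],yd(82.4))))
E
```

```text
[ 0.5565 -0.391  -0.0141] 0.5726236535941479 [ 0.1387 -0.6222  3.4481]
[ 0.5025 -0.046 ]
[-0.117   0.2716 -0.218  -0.3901  0.007   0.0058]
```

Request:
jog_arm --pt "-0.03 0 0 0 0 0 30" --pt "-0.07 0 0 0 0 0 30" --pt "-0.12 0 0 0 0 0 30" --pt "-0.17 0 0 0 0 0 30" --pt "-0.22 0 0 0 0 0 30" --pt "-0.26 0 0 0 0 0 30" --pt "-0.26 0.04 -0.03 -0.1 0 0 30" --pt "-0.26 0.08 -0.06 -0.2 0 0 30" --pt "-0.26 0.12 -0.09 -0.3 0 0 30" --pt "-0.26 0.155 -0.12 -0.39 0.007 0.006 30" --pt "-0.26 0.19 -0.15 -0.39 0.007 0.006 30" --pt "-0.26 0.22 -0.175 -0.39 0.007 0.006 30" --pt "-0.26 0.25 -0.2 -0.39 0.007 0.006 30" --pt "-0.26 0.265 -0.212 -0.39 0.007 0.006 30" --pt "-0.26 0.272 -0.218 -0.39 0.007 0.006 30" --pt "-0.26 0.272 -0.218 -0.39 0.007 0.006 30" --pt "-0.26 0.272 -0.218 -0.39 0.007 0.006 30"

```text
time: 7.75
tool_pos: [0.5021, -0.0452, 0.2426]
tcp_rot: [0.104, 1.569, -0.105]
wrist_force: [-0.0, -0.2, -1.1]
width: 0.575
```

```bash
python3 - <<'E'
from h import *
st=monitor.read_state();im=imaging.read_camera("wrist")
print(st['tool_pos'],st['wrist_force'],st['width'],st['q'])
R0=R.from_rotvec(st['tcp_rot'])
for c,s in blobs(im,(45,80,30),(85,255,255)):
    p=onz('wrist',c,st['tool_pos'][2]+.0141+.07,st);print(c,s,p,R0.inv().apply(p-st['tool_pos']))
cv2.imwrite("pics/w6.png",cv2.convertScaleAbs(im,alpha=1.6))
E
```

```text
[ 0.5021 -0.0452  0.2426] [-0.041  -0.2267 -1.1032] 0.5751984337202914 [-0.1388 -0.0919  1.895  -0.0005  1.339  -1.5767]
[276.9 314.7] [215, 261, 124, 104, 10258] [ 0.4964 -0.0431  0.3267] [-0.0841  0.0012 -0.0059]
[428.7 279.8] [425, 276, 9, 9, 56] [0.4914 0.0144 0.3267] [-0.0841  0.0576 -0.0185]
```

View pics/w6.png

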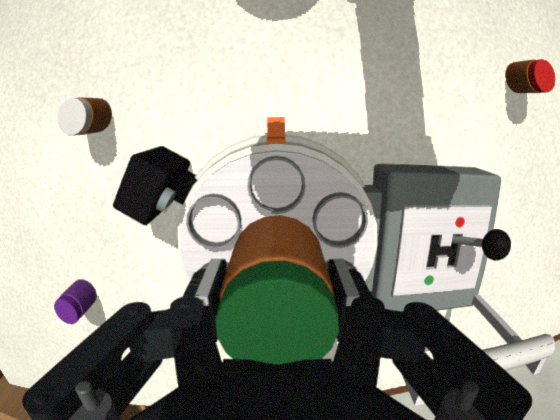

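Wrist view: the jar is held upright. The loading pocket ring is at (276,185), its neighbours at (214,220) and (340,219), the tab at (276,130), the ball at (496,244) and the reader at (155,185). Next I measure the pocket and lid more precisely from this same picture.

```bash
python3 - <<'E'
from h import *
st=monitor.read_state();im=imaging.read_camera("wrist");hsv=cv2.cvtColor(im,cv2.COLOR_BGR2HSV)
R0=R.from_rotvec(st['tcp_rot'])
g=cv2.inRange(hsv,(45,80,20),(85,255,255));v=hsv[...,2]
print("V col:",v[255:365:5,277],g[255:365:5,277]//255)
# rings: dark outline fit on gray
gray=cv2.GaussianBlur(cv2.cvtColor(im,cv2.COLOR_BGR2GRAY),(3,3),0)
big=cv2.resize(gray[130:270,170:390],None,fx=4,fy=4,interpolation=cv2.INTER_CUBIC)
h=cv2.HoughCircles(big,cv2.HOUGH_GRADIENT,1.5,120,param1=80,param2=50,minRadius=80,maxRadius=130)
for x,y,r in (h[0] if h is not None else []):
    px=((x+.5)/4-.5+170,(y+.5)/4-.5+130);print(np.round(px,1),r/4,onz('wrist',px,.078,st))
for a in(120,180,240): print(a,sc(.085*np.cos(np.radians(a)),.085*np.sin(np.radians(a))))
for c,s in blobs(im,(5,180,100),(15,255,255)): print("tab",c,s)
E
```

```text
V col: [75 82 41 40 41 66 63 62 62 60 60 62 58 60 59 62 59 60 59 59 60 59] [0 0 1 1 1 1 1 1 1 1 1 1 1 1 1 1 1 1 1 1 1 1]
[214.1 220.6] 27.4625 [ 0.5345 -0.1205  0.078 ]
[343.1 219.4] 22.9625 [0.5527 0.0253 0.078 ]
120 [0.5544 0.0214]
180 [ 0.5025 -0.046 ]
240 [ 0.5349 -0.1245]
tab [275.9 121. ] [269, 118, 15, 11, 95]
```

```bash
python3 - <<'E'
from h import *
st=monitor.read_state();im=imaging.read_camera("wrist");hsv=cv2.cvtColor(im,cv2.COLOR_BGR2HSV)
R0=R.from_rotvec(st['tcp_rot'])
g=cv2.inRange(hsv,(45,80,50),(85,255,255));n,l,s,c=cv2.connectedComponentsWithStats(cv2.morphologyEx(g,cv2.MORPH_OPEN,np.ones((5,5))))
i=1+np.argmax(s[1:,4]);print(s[i],c[i]);cn=cv2.findContours((l==i).astype(np.uint8),0,1)[0][0]
print(cv2.fitEllipse(cn))
zl=st['tool_pos'][2]+.0841
# lid-top edge points -> plane -> circle
P=np.array([onz('wrist',p[0],zl,st)[:2] for p in cn]);(cc,r)=cv2.minEnclosingCircle(P.astype(np.float32));print("lid circ",cc,r,"mean ext",(P.min(0)+P.max(0))/2,P.max(0)-P.min(0))
m=(P.min(0)+P.max(0))/2;print("in tool",R0.inv().apply(np.r_[m,zl]-st['tool_pos']))
# loading ring: edges in the region, radial profile
gray=cv2.cvtColor(im,cv2.COLOR_BGR2GRAY)
print("row185",gray[185,238:316]);print("col277",gray[146:222,277])
for row in(183,185): print(onz('wrist',(276.5,row),.078,st))
E
```

```text
[ 216  279  122   85 8340] [276.7399 322.1649]
((276.7423400878906, 322.0400695800781), (84.54082489013672, 124.09720611572266), 90.21378326416016)
lid circ (0.5040497183799744, -0.044663574546575546) 0.023113403469324112 mean ext [ 0.5012 -0.0448] [0.0398 0.0458]
in tool [-0.0841  0.0006 -0.0011]
row185 [154 156 156 154 150 155 153 153 149 133 101  88  65  63 113 137 118  93
  90  93  94  92  95  92  91  92  95  95  93  90  92  92  92  89  92  90
  92  89  89  93  91  94  90  92  92  93  91  91  91  94  93  90  91  91
  91  92  91  93  92  94  91  90  91  80  48  46  53  65  86  92  94  91
  94  94  90  93  91  90]
col277 [104 101 101  93  80  89  97  93  95  79  48  50  57  65  84  96  96  94
  92  92  94  94  91  92  96  94  92  95 100  96  96  97  95  97  95  95
  96  98  96  93  89  95  93  90  93  91  89  92  92  92  94  95  97  96
  90  89  95  94  94  94  92  71  41  36  37  48  57  62  90  70  50  44
  45  45  44  47]
[ 0.5012 -0.0444  0.078 ]
[ 0.5034 -0.0447  0.078 ]
```

The lid centre is about 1 mm forward of the pocket centre. I descend to just above the collar, then slowly further.

Request:
jog_arm --pt "0.04 0 -0.001 0 0 0 30" --pt "0.08 0 -0.001 0 0 0 30" --pt "0.12 0 -0.001 0 0 0 30" --pt "0.15 0 -0.001 0 0 0 30" --pt "0.165 0 -0.001 0 0 0 30" --pt "0.171 0 -0.001 0 0 0 30" --pt "0.174 0 -0.001 0 0 0 30" --pt "0.177 0 -0.001 0 0 0 30" --pt "0.18 0 -0.001 0 0 0 30" --pt "0.183 0 -0.001 0 0 0 30" --pt "0.186 0 -0.001 0 0 0 30" --pt "0.188 0 -0.001 0 0 0 30" --pt "0.188 0 -0.001 0 0 0 30"

```text
time: 9.2
tool_pos: [0.501, -0.0454, 0.0545]
tcp_rot: [0.105, 1.569, -0.105]
wrist_force: [-0.1, -0.6, -1.8]
width: 0.573
```

```bash
python3 - <<'E'
from h import *
st=monitor.read_state();im=imaging.read_camera("wrist")
print(st['tool_pos'],st['wrist_force'],st['width'])
b=imaging.read_camera("scene");cv2.imwrite("pics/w7.png",np.hstack([cv2.convertScaleAbs(cv2.resize(im,None,fx=.75,fy=.75),alpha=1.6),cv2.resize(b[150:290,205:345],(315,315))]))
E
```

```text
[ 0.501  -0.0454  0.0545] [-0.148  -0.5763 -1.8326] 0.5727721267648361
```

View pics/w7.png

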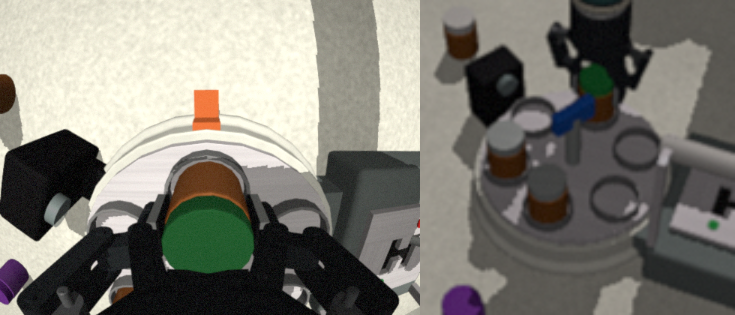

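The jar is inside the collar and centred, with no side force. I lower the last 6 to 7 mm.

Request:
jog_arm --pt "0.002 0 0 0 0 0 30" --pt "0.004 0 0 0 0 0 30" --pt "0.005 0 0 0 0 0 30" --pt "0.006 0 0 0 0 0 30" --pt "0.007 0 0 0 0 0 30" --pt "0.007 0 0 0 0 0 30"

```text
time: 9.9
tool_pos: [0.5012, -0.0454, 0.048]
tcp_rot: [0.105, 1.569, -0.105]
wrist_force: [-1.3, 0.2, 0.3]
width: 0.572
```

Request:
jog_arm --pt "0.001 0 0 0 0 0 30" --pt "0.001 0 0 0 0 0 30" --pt "0.001 0 0 0 0 0 65" --pt "0.001 0 0 0 0 0 75" --pt "0.001 0 0 0 0 0 100" --pt "0.001 0 0 0 0 0 100" --pt "0.001 0 0 0 0 0 100" --pt "0.001 0 0 0 0 0 100" --pt "-0.03 0 0 0 0 0 100" --pt "-0.07 0 0 0 0 0 100" --pt "-0.11 0 0 0 0 0 100" --pt "-0.15 0 0 0 0 0 100" --pt "-0.19 0 0 0 0 0 100" --pt "-0.19 0 0 0 0 0 100"

```text
time: 11.3
tool_pos: [0.5056, -0.046, 0.2454]
tcp_rot: [0.104, 1.556, -0.106]
wrist_force: [0.8, 0.5, -0.2]
width: 0.996
```

```bash
python3 - <<'E'
from h import *
st=monitor.read_state();im=imaging.read_camera("wrist")
print(st['tool_pos'],st['wrist_force'],st['width'],st['time'])
for c,s in blobs(im,(45,80,30),(85,255,255)): print(c,s,onz('wrist',c,.132,st))
for c,s in blobs(im,(105,120,50),(125,255,255)): print("blue",c,s,onz('wrist',c,.17,st))
cv2.imwrite("pics/w8.png",cv2.convertScaleAbs(im,alpha=1.6))
print(C,rel([C[0],C[1],.11],rot([0,0,-1],yd(52.4))))
E
```

```text
[ 0.5056 -0.046   0.2454] [ 0.77    0.452  -0.1764] 0.9958339593366641 11.3
[276.9 190.2] [252, 166, 50, 50, 1933] [ 0.502 -0.044  0.132]
[428.5 274.1] [425, 270, 8, 9, 55] [0.6178 0.1111 0.132 ]
blue [277.  289.4] [257, 262, 43, 54, 977] [ 0.5848 -0.0551  0.17  ]
[ 0.5868 -0.0572] [ 0.1327 -0.0002  0.0827  0.5221  0.0074 -0.0018]
```

View pics/w8.png

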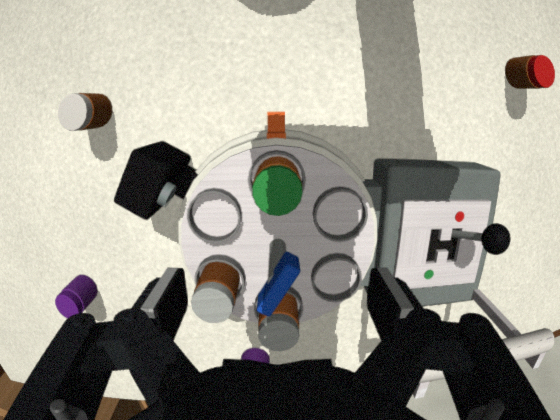

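The jar stands in the loading pocket: lid centre at (277,190), about 2 mm from the model pocket. The bar knob runs from (262,312) to (297,255), at its starting angle. Next I straddle the knob.

Request:
jog_arm --pt "0 0 0.04 0.15 0.007 0 60" --pt "0 0 0.07 0.3 0.007 0 60" --pt "0 0 0.082 0.45 0.007 0 60" --pt "0 0 0.082 0.52 0.007 0 60" --pt "0 0 0.082 0.52 0.007 0 60" --pt "0.03 0 0.082 0.52 0.007 0 60" --pt "0.06 0 0.082 0.52 0.007 0 60" --pt "0.08 0 0.082 0.52 0.007 0 60" --pt "0.08 0 0.082 0.52 0.007 0 60"

```text
time: 12.25
tool_pos: [0.5817, -0.0563, 0.1576]
tcp_rot: [0.511, 1.518, -0.511]
wrist_force: [-1.1, 0.8, -0.5]
width: 0.602
```

```bash
python3 - <<'E'
from h import *
st=monitor.read_state();im=imaging.read_camera("wrist");hsv=cv2.cvtColor(im,cv2.COLOR_BGR2HSV)
print(st['tool_pos'],st['wrist_force'],st['width'])
R0=R.from_rotvec(st['tcp_rot']);print("y ang",np.degrees(np.arctan2(*R0.as_matrix()[[1,0],1])))
m=cv2.inRange(hsv,(105,120,50),(125,255,255));print("V hist",np.histogram(hsv[...,2][m>0],8))
for lo in(50,):
  cn=max(cv2.findContours(m,0,1)[0],key=cv2.contourArea);P=np.array([onz('wrist',p[0],.17,st)[:2] for p in cn]).astype(np.float32);print(cv2.minAreaRect(P*1000))
for t in([.586,-.057],[.5868,-.0572]): print(rel([*t,.102],rot([0,0,-1],yd(52.4))))
E
```

```text
[ 0.5817 -0.0563  0.1576] [-1.0839  0.7606 -0.4994] 0.6018914334824463
y ang 52.62204809140805
V hist (array([ 52, 185,  69,  87, 139, 265, 863, 993]), array([53., 58., 63., 68., 73., 78., 83., 88., 93.]))
((585.0076904296875, -52.813201904296875), (15.189671516418457, 64.48591613769531), 53.18589401245117)
[ 0.0581  0.0013  0.0027  0.0035 -0.0048  0.0009]
[ 0.0581  0.0016  0.0034  0.0035 -0.0048  0.0009]
```

Request:
jog_arm --pt "0.02 0.001 0.003 0.003 -0.005 0 60" --pt "0.04 0.001 0.003 0.003 -0.005 0 60" --pt "0.055 0.001 0.003 0.003 -0.005 0 60" --pt "0.057 0.001 0.003 0.003 -0.005 0 60" --pt "0.057 0.001 0.003 0.003 -0.005 0 60" --pt "0.057 0.001 0.003 0.003 -0.005 0 0" --pt "0.057 0.001 0.003 0.003 -0.005 0 0" --pt "0.057 0.001 0.003 0.003 -0.005 0 0" --pt "0.057 0.001 0.003 0.003 -0.005 0 0" --pt "0.057 0.001 0.003 0.003 -0.005 0 0" --pt "0.057 0.001 0.003 0.003 -0.005 0 0" --pt "0.057 0.001 0.003 0.003 -0.005 0 0" --force 40

```text
time: 13.5
tool_pos: [0.5879, -0.0567, 0.1048]
tcp_rot: [0.514, 1.506, -0.512]
wrist_force: [3.2, 6.0, 5.8]
width: 0.205
```

```bash
python3 - <<'E'
from h import *
st=monitor.read_state()
print(st['tool_pos'],st['wrist_force'],st['torque'],st['width'],st['q'])
E
```

```text
[ 0.5879 -0.0567  0.1048] [3.1685 5.9996 5.8142] [ 0.901  -0.4214 -0.0214] 0.20544489705847518 [-0.1387  0.1725  1.8809  0.0006  1.0848 -1.054 ]
```

Request:
jog_arm --pt "0 0 0 -0.1 0 0 0" --pt "0 0 0 -0.2 0 0 0" --pt "0 0 0 -0.3 0 0 0" --pt "0 0 0 -0.4 0 0 0" --pt "0 0 0 -0.5 0 0 0" --pt "0 0 0 -0.6 0 0 0" --pt "0 0 0 -0.7 0 0 0" --pt "0 0 0 -0.8 0 0 0" --pt "0 0 0 -0.9 0 0 0" --pt "0 0 0 -0.98 0 0 0" --pt "0 0 0 -1.03 0 0 0" --pt "0 0 0 -1.05 0 0 0" --pt "0 0 0 -1.05 0 0 0" --pt "0 0 0 -1.05 0 0 0"

```text
time: 14.9
tool_pos: [0.5879, -0.0566, 0.1048]
tcp_rot: [-0.309, 1.545, 0.308]
wrist_force: [1.1, 2.4, 0.9]
width: 0.207
```

```bash
python3 - <<'E'
from h import *
st=monitor.read_state()
print(st['tool_pos'],st['wrist_force'],st['torque'],st['width'],st['q'])
R0=R.from_rotvec(st['tcp_rot']);print("y ang",np.degrees(np.arctan2(*R0.as_matrix()[[1,0],1])))
E
```

```text
[ 0.5879 -0.0566  0.1048] [1.1325 2.4061 0.8929] [ 0.5414 -0.2389  0.0233] 0.20690637935471368 [-0.1386  0.1725  1.8808  0.0006  1.0848 -2.1032]
y ang 112.5502743450518
```

Request:
jog_arm --pt "0 0 0 0 0 0 60" --pt "0 0 0 0 0 0 60" --pt "0 0 0 0 0 0 60" --pt "0 0 0 0 0 0 60" --pt "-0.02 0 0 0 0 0 60" --pt "-0.06 0 0 0 0 0 60" --pt "-0.1 0 0 0 0 0 60" --pt "-0.14 0 0 0 0 0 60" --pt "-0.14 0 0 0 0 0 60"

```text
time: 15.8
tool_pos: [0.5916, -0.0574, 0.2529]
tcp_rot: [-0.312, 1.533, 0.304]
wrist_force: [0.3, 0.0, 0.4]
width: 0.602
```

```bash
python3 - <<'E'
from h import *
st=monitor.read_state();im=imaging.read_camera("wrist");hsv=cv2.cvtColor(im,cv2.COLOR_BGR2HSV)
print(st['time'],st['tool_pos'],st['wrist_force'],st['width'])
for n,c,s in [(n,c,s) for n,i in(("wrist",im),("top",imaging.read_camera("top"))) for c,s in blobs(i,(45,80,30),(85,255,255))]: print(n,c,s,onz(n,c,.132,st))
print("expected",sc(.085*np.cos(np.radians(240)),.085*np.sin(np.radians(240))))
m=cv2.inRange(hsv,(105,120,50),(125,255,255))
cn=max(cv2.findContours(m,0,1)[0],key=cv2.contourArea);P=np.array([onz('wrist',p[0],.17,st)[:2] for p in cn]).astype(np.float32);print("bar",cv2.minAreaRect(P*1000))
cv2.imwrite("pics/w9.png",im)
# lever plan
E
```

```text
15.8 [ 0.5916 -0.0574  0.2529] [0.3297 0.0082 0.4219] 0.6020383605878609
wrist [234.9 111.7] [210, 87, 51, 51, 1979] [ 0.5363 -0.1222  0.132 ]
wrist [396.7 279.3] [393, 276, 9, 8, 58] [0.632  0.1039 0.132 ]
top [305.  231.8] [301, 225, 8, 13, 60] [ 0.529  -0.1373  0.132 ]
expected [ 0.5349 -0.1245]
bar ((585.5473022460938, -56.359405517578125), (62.01412582397461, 14.752449989318848), 22.71610450744629)
```

The jar and bar angles agree with one click: the bar is at 22.7° against 22.4° expected. Now the lever. I approach leaning back 40°, jaws across the scanner's y.

```bash
cat >> h.py <<'E'
PIV=np.r_[sc(0,.215),.02]; L=np.radians(40); fw=np.r_[sc(1,0)-C,0]; lf=np.r_[sc(0,1)-C,0]
XT=np.sin(L)*fw-np.cos(L)*np.array([0,0,1]); RL=rot(XT,lf)
def ball(f,s): return PIV+.13*(np.sin(f)*np.cos(s)*fw+np.sin(s)*lf+np.array([0,0,np.cos(f)*np.cos(s)]))
E
python3 - <<'E'
from h import *
b=ball(-.285,.26);print(b);print(rel(b-.044*XT,RL))
E
```

```text
[0.5846 0.1937 0.1406]
[ 0.0719  0.2473  0.0678  0.5047 -0.6751 -0.1821]
```

Request:
jog_arm --pt "0 0.04 0 0.1 -0.13 -0.04 80" --pt "0 0.08 0 0.2 -0.26 -0.08 80" --pt "0.01 0.12 0.02 0.3 -0.4 -0.11 80" --pt "0.03 0.16 0.04 0.4 -0.53 -0.15 80" --pt "0.05 0.2 0.06 0.505 -0.675 -0.182 80" --pt "0.07 0.235 0.068 0.505 -0.675 -0.182 80" --pt "0.072 0.247 0.068 0.505 -0.675 -0.182 80" --pt "0.072 0.247 0.068 0.505 -0.675 -0.182 80" --pt "0.072 0.247 0.068 0.505 -0.675 -0.182 80"

```text
time: 16.8
tool_pos: [0.5544, 0.1974, 0.1702]
tcp_rot: [0.056, 0.874, -0.125]
wrist_force: [-0.4, -0.4, -0.8]
width: 0.803
```

```bash
python3 - <<'E'
from h import *
st=monitor.read_state();im=imaging.read_camera("wrist");cv2.imwrite("pics/w10.png",cv2.convertScaleAbs(im,alpha=1.6))
b=ball(-.285,.26);print(st['tool_pos'],st['wrist_force'],st['q']);print(rel(b-.044*XT,RL,st),rel(b+.056*XT,RL,st))
p=imaging.camera_params('wrist');T=np.eye(4);T[:3,:3]=R.from_rotvec(st['tcp_rot']).as_matrix();T[:3,3]=st['tool_pos'];T=T@p['T_tool_cam']
q=(np.linalg.inv(T)@np.r_[b,1])[:3];r=np.arctan2(np.hypot(*q[:2]),q[2]);print("ball px predicted",q[:2]/np.hypot(*q[:2])*r*p['fx']+[p['cx'],p['cy']],"radius",.018/np.linalg.norm(q)*p['fx'])
E
```

```text
[0.5544 0.1974 0.1702] [-0.4469 -0.3588 -0.8437] [ 0.5777 -0.206   2.3025 -0.7834  0.6354 -0.3127]
[-0.0017  0.0003  0.0043  0.0014 -0.0025  0.0012] [ 0.0983  0.0004  0.0045  0.0014 -0.0025  0.0012]
ball px predicted [275.524  226.0187] radius 24.630000242147084
```

View pics/w10.png

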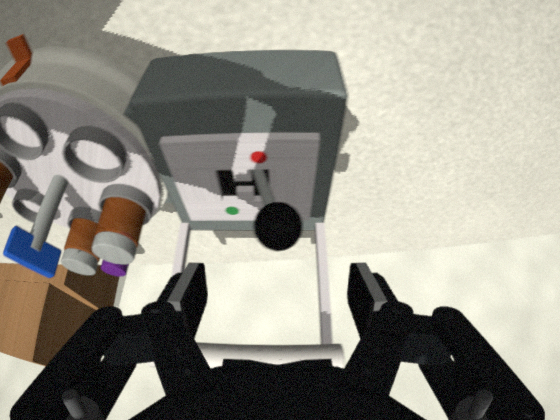

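The ball is at (278,227), within 3 px of the prediction and centred between the fingers. I advance and grip.

Request:
jog_arm --pt "0.03 0.002 0.0045 0 0 0 80" --pt "0.06 0.002 0.0045 0 0 0 80" --pt "0.085 0.002 0.0045 0 0 0 80" --pt "0.098 0.002 0.0045 0 0 0 80" --pt "0.098 0.002 0.0045 0 0 0 80" --pt "0.098 0.002 0.0045 0 0 0 0" --pt "0.098 0.002 0.0045 0 0 0 0" --pt "0.098 0.002 0.0045 0 0 0 0" --pt "0.098 0.002 0.0045 0 0 0 0" --pt "0.098 0.002 0.0045 0 0 0 0" --pt "0.098 0.002 0.0045 0 0 0 0" --pt "0.098 0.002 0.0045 0 0 0 0" --force 40

```text
time: 18.05
tool_pos: [0.6189, 0.1931, 0.0961]
tcp_rot: [0.057, 0.875, -0.122]
wrist_force: [-2.7, -0.5, 3.0]
width: 0.4
```

```bash
python3 - <<'E'
from h import *
st=monitor.read_state();print(st['tool_pos'],st['wrist_force'],st['width'],st['q'])
b0=ball(-.285,.26);R0=R.from_rotvec(st['tcp_rot'])
for f,s in((-.285,.26),(-.14,.26),(0,.26),(0,.1),(0,-.1),(0,-.27),(.15,-.27),(.285,-.27)): print(f,s,R0.inv().apply(ball(f,s)-b0))
E
```

```text
[0.6189 0.1931 0.0961] [-2.7363 -0.4852  3.0079] 0.3995618715218089 [ 0.4862  0.0128  2.2679 -0.9912  0.4582 -0.1316]
-0.285 0.26 [0. 0. 0.]
-0.14 0.26 [ 0.0084 -0.      0.0161]
0 0.26 [ 0.0187 -0.0001  0.0304]
0 0.1 [ 0.0158 -0.0205  0.0327]
0 -0.1 [ 0.0158 -0.0465  0.0327]
0 -0.27 [ 0.0189 -0.0682  0.0301]
0.15 -0.27 [ 0.0319 -0.0682  0.0436]
0.285 -0.27 [ 0.0453 -0.0682  0.0539]
```

Request:
jog_arm --pt "0.003 0 0.005 0 0 0 0" --pt "0.006 0 0.011 0 0 0 0" --pt "0.008 0 0.016 0 0 0 0" --pt "0.012 0 0.021 0 0 0 0" --pt "0.015 0 0.026 0 0 0 0" --pt "0.018 0 0.029 0 0 0 0" --pt "0.019 0 0.03 0 0 0 0" --pt "0.019 0 0.03 0 0 0 0" --pt "0.019 0 0.03 0 0 0 0"

```text
time: 18.95
tool_pos: [0.6546, 0.1888, 0.1015]
tcp_rot: [0.058, 0.874, -0.121]
wrist_force: [-3.4, -0.7, 5.1]
width: 0.398
```

```bash
cat >> h.py <<'E'
def balltarget():
    st=monitor.read_state();R0=R.from_rotvec(st['tcp_rot']);d=(st['tool_pos']-np.array([.6189,.1931,.0961]))
    b=ball(-.285,.26)+d-PIV; print(st['tool_pos'],st['wrist_force'],st['width'],"f %.3f s %.3f"%(np.arctan2(b@fw,b[2]),np.arcsin(np.clip(b@lf/.13,-1,1))),"q",st['q'])
    for f,s in((0,.26),(0,.1),(0,-.1),(0,-.25),(0,-.28),(.15,-.27),(.285,-.27),(.3,-.27)): print(f,s,R0.inv().apply(ball(f,s)-PIV-b))
E
python3 -c "
from h import *
balltarget()
im=imaging.read_camera('wrist');cv2.imwrite('pics/w11.png',cv2.convertScaleAbs(im,alpha=1.6))"
```

```text
[0.6546 0.1888 0.1015] [-3.4083 -0.682   5.1474] 0.39787578662949274 f 0.005 s 0.264 q [ 0.4421  0.0584  2.2084 -0.9592  0.4372 -0.1994]
0 0.26 [-0.0001 -0.0005 -0.0007]
0 0.1 [-0.003  -0.0209  0.0017]
0 -0.1 [-0.0031 -0.0469  0.0016]
0 -0.25 [-0.0005 -0.0661 -0.0006]
0 -0.28 [ 0.0003 -0.0698 -0.0012]
0.15 -0.27 [ 0.0131 -0.0686  0.0125]
0.285 -0.27 [ 0.0265 -0.0687  0.0228]
0.3 -0.27 [ 0.028  -0.0687  0.0238]
```

Request:
jog_arm --pt "-0.001 -0.006 0 0 0 0 0" --pt "-0.002 -0.013 0.001 0 0 0 0" --pt "-0.003 -0.021 0.002 0 0 0 0" --pt "-0.003 -0.029 0.002 0 0 0 0" --pt "-0.003 -0.037 0.002 0 0 0 0" --pt "-0.003 -0.045 0.002 0 0 0 0" --pt "-0.002 -0.053 0.001 0 0 0 0" --pt "-0.001 -0.06 0 0 0 0 0" --pt "0 -0.066 -0.001 0 0 0 0" --pt "0 -0.069 -0.001 0 0 0 0" --pt "0 -0.069 -0.001 0 0 0 0" --pt "0 -0.069 -0.001 0 0 0 0"

```text
time: 20.2
tool_pos: [0.6461, 0.1217, 0.1023]
tcp_rot: [0.059, 0.871, -0.119]
wrist_force: [2.0, 5.4, 5.3]
width: 0.396
```

```bash
python3 -c "
from h import *
balltarget()
im=imaging.read_camera('wrist');cv2.imwrite('pics/w12.png',cv2.convertScaleAbs(im,alpha=1.6))"
```

```text
[0.6461 0.1217 0.1023] [2.0324 5.4144 5.2552] 0.39619099944824754 f 0.009 s -0.263 q [ 0.3073 -0.013   2.2812 -0.9042  0.3499 -0.3523]
0 0.26 [ 0.0005  0.0672 -0.0016]
0 0.1 [-0.0024  0.0468  0.0008]
0 -0.1 [-0.0025  0.0208  0.0008]
0 -0.25 [-0.      0.0016 -0.0014]
0 -0.28 [ 0.0007 -0.0021 -0.002 ]
0.15 -0.27 [ 0.0136 -0.001   0.0116]
0.285 -0.27 [ 0.027  -0.001   0.0219]
0.3 -0.27 [ 0.0286 -0.001   0.0229]
```

View pics/w12.png

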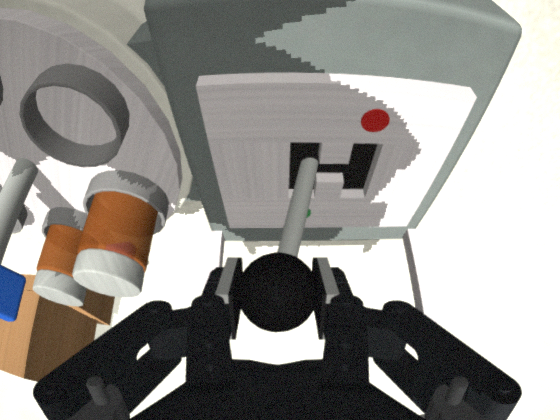

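The ball is held, and the stem is in the neutral slot against the right side near (310,170). Side ≈ -0.26, with 5 N against the stop. Now forward.

Request:
jog_arm --pt "0.004 0 0.003 0 0 0 0" --pt "0.008 0 0.007 0 0 0 0" --pt "0.0135 0 0.0115 0 0 0 0" --pt "0.018 0 0.015 0 0 0 0" --pt "0.023 0 0.019 0 0 0 0" --pt "0.027 0 0.022 0 0 0 0" --pt "0.028 0 0.0225 0 0 0 0" --pt "0.028 0 0.0225 0 0 0 0" --pt "0.028 0 0.0225 0 0 0 0"

```text
time: 21.15
tool_pos: [0.6808, 0.1153, 0.0951]
tcp_rot: [0.057, 0.872, -0.123]
wrist_force: [-0.3, -1.8, 4.9]
width: 0.396
```

```bash
python3 -c "
from h import *
balltarget()"
```

```text
[0.6808 0.1153 0.0951] [-0.274  -1.7902  4.9156] 0.3960729518041581 f 0.295 s -0.277 q [ 0.274   0.0587  2.2238 -0.9152  0.3253 -0.3646]
0 0.26 [-0.0279  0.069  -0.0238]
0 0.1 [-0.0307  0.0486 -0.0215]
0 -0.1 [-0.0308  0.0226 -0.0215]
0 -0.25 [-0.0282  0.0034 -0.0237]
0 -0.28 [-0.0274 -0.0003 -0.0244]
0.15 -0.27 [-0.0146  0.0009 -0.0107]
0.285 -0.27 [-0.0012  0.0009 -0.0004]
0.3 -0.27 [0.0004 0.0009 0.0006]
```

Request:
jog_arm --pt "0 0 0 0 0 0 70" --pt "0 0 0 0 0 0 70" --pt "0 0 0 0 0 0 70" --pt "0 0 0 0 0 0 70" --pt "-0.03 0 0 0 0 0 70" --pt "-0.07 0 0 0 0 0 70" --pt "-0.11 0 0 0 0 0 70" --pt "-0.15 0 0 0 0 0 70" --pt "-0.18 0 0 0 0 0 70" --pt "-0.18 0 0 0 0 0 70" --pt "-0.18 0 0 0 0 0 70"

```text
time: 22.25
tool_pos: [0.5661, 0.1308, 0.2338]
tcp_rot: [0.057, 0.871, -0.122]
wrist_force: [-1.3, -0.3, 1.3]
width: 0.702
```

```bash
python3 - <<'E'
from h import *
st=monitor.read_state();im=imaging.read_camera("wrist");s=imaging.read_camera("scene")
print(st['time'],st['tool_pos'],st['wrist_force'])
p=imaging.camera_params('wrist');T=np.eye(4);T[:3,:3]=R.from_rotvec(st['tcp_rot']).as_matrix();T[:3,3]=st['tool_pos'];T=T@p['T_tool_cam']
for f,sd in((.285,-.27),(0,-.27)):
    q=(np.linalg.inv(T)@np.r_[ball(f,sd),1])[:3];r=np.arctan2(np.hypot(*q[:2]),q[2]);print(f,"ball px",q[:2]/np.hypot(*q[:2])*r*p['fx']+[p['cx'],p['cy']])
print([b for b in blobs(im,(0,0,0),(180,255,40),150)])
print("lid",[(c,onz('scene',c,.132)) for c,_ in blobs(s,(45,80,30),(85,255,255))])
cv2.imwrite("pics/w13.png",np.hstack([cv2.convertScaleAbs(cv2.resize(im,None,fx=.75,fy=.75),alpha=1.6),cv2.resize(s[150:290,205:380],(375,315))]))
E
```

```text
22.25 [0.5661 0.1308 0.2338] [-1.3216 -0.3468  1.3381]
0.285 ball px [271.7768 195.0482]
0 ball px [271.3446 176.0927]
[(array([242.9,  74.9]), [201, 33, 95, 139, 2800]), (array([12.4, 68.6]), [0, 35, 34, 85, 1791]), (array([108.1,  56. ]), [95, 40, 22, 41, 287]), (array([61.9, 66.9]), [57, 50, 14, 32, 210]), (array([ 68. , 105.7]), [59, 94, 15, 29, 167]), (array([ 53.8, 121.1]), [40, 104, 26, 38, 449]), (array([309.6, 119.5]), [285, 106, 49, 31, 923]), (array([  5.4, 174.1]), [0, 162, 13, 27, 162]), (array([274.5, 190.5]), [250, 164, 45, 49, 1212]), (array([306.3, 169.7]), [289, 164, 36, 13, 188]), (array([106.2, 263.1]), [77, 238, 55, 64, 2094]), (array([274.1, 366.6]), [16, 261, 523, 159, 41487])]
lid [(array([254.3, 189.3]), array([ 0.543 , -0.1227,  0.132 ])), (array([334.9, 249.5]), array([0.6882, 0.1354, 0.132 ]))]
```

The view limit is reached, so I check the ball position numerically.

```bash
python3 - <<'E'
from h import *
st=monitor.read_state();im=imaging.read_camera("wrist");s=imaging.read_camera("scene");t=imaging.read_camera("top")
g=cv2.GaussianBlur(cv2.cvtColor(im,cv2.COLOR_BGR2GRAY),(3,3),0)
h=cv2.HoughCircles(g[140:240,220:330],cv2.HOUGH_GRADIENT,1,30,param1=80,param2=12,minRadius=17,maxRadius=30)
c=h[0][:3]+[220,140,0];print("wrist circ",c)
print("col",g[150:225:3,273]);print("row",g[192,240:305:3])
b=ball(.285,-.27)
p=imaging.camera_params('wrist');T=np.eye(4);T[:3,:3]=R.from_rotvec(st['tcp_rot']).as_matrix();T[:3,3]=st['tool_pos'];T=T@p['T_tool_cam']
print("pred radius",.018/np.linalg.norm(T[:3,3]-b)*p['fx'])
o,d=ray('wrist',c[0][:2],st)
for f in(0,.1,.2,.25,.285,.32): v=ball(f,-.27)-o;print(f,1000*np.linalg.norm(v-d*(v@d)))
def proj(n,P):
    p=imaging.camera_params(n);q=(np.linalg.inv(p['T'])@np.r_[P,1])[:3];return np.array([q[0]*p['fx']/q[2]+p['cx'],q[1]*p['fy']/q[2]+p['cy']])
for n,i in(("scene",s),("top",t)):
    print(n,"pred fwd",proj(n,b),"neutral",proj(n,ball(0,-.27)));x,y=proj(n,b).astype(int)
    print([(q+[x-30,y-30],z) for q,z in blobs(i[y-30:y+30,x-30:x+30],(0,0,0),(180,255,45),10)])
E
```

```text
wrist circ [[277.5 196.5  18.8]]
col [ 73  70  71  73  71  61  39  41  39  40  17   8   8   4   8   8  12   7
   8   7  11   9 106 143 141]
row [128  96 139 142 117  78  77  23  10   9  11   8   9   6   9   5   9   9
  12  74  79  76]
pred radius 18.669865052942644
0 15.798399459622273
0.1 9.460332400937766
0.2 5.1582013374226054
0.25 4.4409204542125975
0.285 4.6348205012826424
0.32 5.209221072611521
scene pred fwd [330.8052 232.9685] neutral [334.8691 221.8535]
[(array([305.8, 209.6]), [0, 5, 11, 8, 23]), (array([333.4, 212.5]), [26, 8, 16, 6, 30]), (array([305.6, 223.1]), [2, 19, 8, 5, 15]), (array([319.3, 244.6]), [11, 21, 25, 39, 211]), (array([339. , 236.9]), [27, 25, 27, 23, 249]), (array([302.6, 258.5]), [0, 54, 7, 6, 25])]
top pred fwd [223.1114 195.3103] neutral [221.5006 206.3951]
[(array([223., 180.]), [20, 14, 20, 3, 24]), (array([238.5, 206.1]), [41, 17, 10, 43, 181]), (array([216.7, 203.2]), [13, 27, 22, 23, 222])]
```

The wrist circle (277.5,196.5, r 18.8) matches the ball forward: predicted (272,195, r 18.7) against 176 for neutral. I back off a little more, then do a last check.

Request:
jog_arm --pt "-0.03 0 -0.02 0 0 0 70" --pt "-0.06 0 -0.04 0 0 0 70" --pt "-0.1 0 -0.06 0 0 0 70" --pt "-0.1 0 -0.06 0 0 0 70" --pt "-0.1 0 -0.06 0 0 0 70" --pt "-0.1 0 -0.06 0 0 0 70" --pt "-0.1 0 -0.06 0 0 0 70"

```text
time: 23.2
tool_pos: [0.4569, 0.1436, 0.2678]
tcp_rot: [0.055, 0.877, -0.126]
wrist_force: [-0.5, 0.1, 0.8]
width: 0.701
```

```bash
python3 - <<'E'
from h import *
st=monitor.read_state();im=imaging.read_camera("wrist");s=imaging.read_camera("scene");cv2.imwrite("pics/w14.png",im)
print(st['time'],st['tool_pos'],st['wrist_force'],abs(st['joint_vel']).max())
print("green",[(c,z[4],onz('scene',c,.132)) for c,z in blobs(s,(45,80,30),(85,255,255))])
print("red",[(c,z[4]) for c,z in blobs(s[180:240,390:440],(0,150,60),(6,255,255))])
p=imaging.camera_params('wrist');T=np.eye(4);T[:3,:3]=R.from_rotvec(st['tcp_rot']).as_matrix();T[:3,3]=st['tool_pos'];T=T@p['T_tool_cam']
def pw(P):
    q=(np.linalg.inv(T)@np.r_[P,1])[:3];r=np.arctan2(np.hypot(*q[:2]),q[2]);return q[:2]/np.hypot(*q[:2])*r*p['fx']+[p['cx'],p['cy']]
print("pred ball fwd",pw(ball(.285,-.27)),"neutral",pw(ball(0,-.27)))
g=cv2.GaussianBlur(cv2.cvtColor(im,cv2.COLOR_BGR2GRAY),(3,3),0);x,y=pw(ball(.285,-.27)).astype(int)
h=cv2.HoughCircles(g[y-40:y+40,x-40:x+40],cv2.HOUGH_GRADIENT,1,30,param1=80,param2=10,minRadius=9,maxRadius=20);print(h[0][:2]+[x-40,y-40,0])
# amber jars a,b in scene: compare to start
for n in("pics/scene0.png",None):
    i=cv2.imread(n) if n else s
    print([(c+[200,150],z) for c,z in blobs(i[150:270,200:330],(5,120,30),(18,255,255),10)])
a0=cv2.imread("pics/scene0.png");print("white diff",cv2.absdiff(a0[145:185,208:238],s[145:185,208:238]).mean(),"red diff",cv2.absdiff(a0[185:220,400:428],s[185:220,400:428]).mean())
E
```

```text
23.2 [0.4569 0.1436 0.2678] [-0.4766  0.1189  0.8276] 0.0025656678791857457
green [(array([254.2, 189.3]), 192, array([ 0.5431, -0.123 ,  0.132 ])), (array([335. , 249.5]), 16, array([0.6882, 0.1357, 0.132 ]))]
red [(array([24.2, 16.9]), 152)]
pred ball fwd [274.953  224.2893] neutral [274.7933 212.8363]
[[278.5 223.5  13.8]
 [300.5 200.5  10. ]]
[(array([223.5, 169.7]), [17, 13, 13, 13, 128]), (array([243.6, 222.8]), [35, 65, 17, 14, 156]), (array([261.7, 242.6]), [53, 85, 18, 14, 158])]
[(array([223.5, 169.7]), [17, 13, 13, 13, 128]), (array([255.1, 201.2]), [47, 44, 17, 14, 148]), (array([291.4, 238.8]), [83, 82, 18, 13, 152]), (array([261.7, 242.5]), [53, 85, 18, 14, 160])]
white diff 1.6961111111111111 red diff 1.4448979591836735
```

```bash
python3 -c "
from workcell import finish_job
print(finish_job())"
```

```text
the job is handed in; nothing more can be done
None
```

I set the green-lidded jar in the loading pocket, turned the turntable one click counter-clockwise by its knob, and moved the lever across neutral to forward right. The job is handed in at about 23 s of the 66 s allowed; it reports no verdict.

**What went differently:** the first grasp came down on the lid rim with about 12 N and missed. The real fingertips end about 40 mm short of the stated tool point. I lifted off, allowed for that, and the second grasp held. The jar had moved only 1 to 2 mm and stood upright.

**Last checks**
- **Turntable:** the bar knob was at 22.7° against 22.4° expected. One steel-lidded jar now appears in the same pixel the other started from, so the turn is one click.
- **Green jar:** it stands in front of the reader, about 3 mm from the modelled pocket centre by the wrist camera. The scene camera read about 8 mm off, the same forward bias it had shown earlier, and I took that as camera bias.
- **Lever:** the ball was at row 223.5 in the last wrist picture, against 224.3 expected for fully forward and 212.8 for neutral. One earlier rough blob reading suggested less travel (about 0.22 rad), but it had merged with other dark parts. The circle fits afterwards agreed with fully forward.
- **White and red jars:** unchanged in the scene picture.
- **Arm:** clear of everything and at rest, with about 1 N at the wrist.

I tried to view one more picture after the 12-view limit and it was refused, so these last checks are from numbers only.

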